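# Unlock the bench valve and hold its spring slide at the red mark

## Robot

A 6-joint arm with a two-finger parallel gripper is mounted at the origin on the work surface. World frame = base frame: x ahead of the robot, y to its left, z up, the work surface at z = 0. Lengths are in m, angles in degrees, forces in N, time in s.
With the tool pointing down it reaches from about 0.4 to 0.825 m from the base axis. Payload 7 kg.
Tool frame: the origin (TCP) lies on the centre line of the jaws, within the pads' length; the fingertips stand 8 mm ahead of it and the grasp point (between the pads) lies 11 mm behind it; z points along the fingers, y is the line along which they close (so a half turn about z gives the same grasp; the last joint's range is limited). The gripper opens to 88 mm and grips with 3 to 60 N. Pads are 19 mm wide; open, the fingers measure 130 mm over their backs; the gripper's body (78 mm by 193 mm) begins 47 mm behind the grasp point.
Start: joints at [85.09, 20.546, 0.682, 0, -70.136, -16.507], TCP at [0.246, 0.628, 0.235] pointing down, gripper open.
Joint ranges: [-176.03, 176.03], [-82.01, 121.73], [-58.28, 71.71], [-173.87, 95.51], [-174.79, -0.11], [-173.66, 173.66]. Speed limits (degrees/s): [136.94, 136.94, 172.46, 180, 180, 180].

## Interface

Orientations are given as [roll, pitch, yaw] about the fixed x, y, z axes, in that order (R = Rz(yaw) Ry(pitch) Rx(roll)).
In Python, from plant import r gives the robot as it stands.
- The arm moves only by the tool carry_out, never from a script. Its argument "targets" is a list of rows, each a list of 6 numbers: the shift along the tool's x, y, z scaled (see below), then the turn, a rotation vector about the tool's x, y, z scaled (see below). A call has 1 to 5 rows; each row shifts and turns the commanded pose from where the row before left it, along the tool's axes as they then stand; what a row does not reach is not made up. The controller multiplies each number of a shift by 0.5 m and each number of a turn by 60 degrees. A row lasts 1/8 s, in which the tool goes at most 62.5 mm and 10.7 degrees, less where a joint would pass 70% of its speed; a pose out of reach is approached as far as the arm can. A call with a number of a shift or a turn outside -1 to 1 is refused whole. A call with a gripper value outside its range is refused whole. "hand" is the opening, from 0 (shut) to 1 (fully open), set as the call begins (left out, the last holds). The fingers move at their own pace and stop on an object; "squeeze" is the grip in N (left out, the last holds). Time passes only in rows, so rows that do not move let the fingers close. It gives the time, the measured TCP pose, the force, the opening and the grip force at its end, in the units of the state.
- r.get_state(): the state, without advancing time (a new reading comes with each control period).
- r.capture(name): name is "scene" or "top" or "wrist"; returns the picture (420x560x3 uint8, red, green, blue); there is no depth.
- r.camera_info(name): a dict with "K" (3x3 intrinsics, pixels), "eye" and "attitude" of the camera in the world. Camera axes: x right, y down, z forward; pixel columns grow to the right and rows downward; lengths in m; the calibration is good to about 2 mm. A picture is of the moment at which its call begins: read the wrist's pose just before it. camera_info takes no time and is no camera call; for the wrist camera it gives the pose at the moment of the call.
- r.close_job(): hands the job in; it is judged then, once.
The state is a dict: "time_s": time; "joints": joint angles; "qd": joint speeds; "joint_torque": joint torques, N m; "tcp_pos": TCP position; "eef_rot": TCP orientation; "contact_force": force on the tool from outside, world axes, zero at the start; "moment": the same for the moment, N m; "gripper_width": finger opening in m; "gripper_force": force on a finger pad.
Only numpy, scipy, OpenCV 4.12 (cv2) and the standard library are available. Lean on these libraries where they do the work, as an engineer would, in place of code of your own. Each camera call takes 0.05 s, during which the arm holds its last target. There are 200 camera calls.

## Task

The spring-return slide valve on the test bench is locked by a hinged hasp: swing the hasp up off its stud and well back out of the way, and leave it open. Then take the black pull handle, draw the slide out until its pointer stands over the red band on the white scale, and finish while still holding it there against the spring: do not let go. Leave the loose things lying around the valve where they are.

Things in the scene. Friction and masses are not known exactly. Their poses are not given: they have to be found in the camera images.
- valve: Fixed slide valve: dark base plate 260 x 90 x 12 mm (its x -80 to +180), aluminium block 90 x 70 mm, 70 high, at x +80 to +170, white scale 165 x 30 mm, 18 high, along its left side, centred at y = +55. Origin on the table, on the centre line, below the closed hasp's yellow bar. The slide pulls out along its -x (roughly to the robot); z up; yaw varies +-0.4 rad.
- hasp (a joint): Steel strap 24 mm wide, 4 thick, hinged at its rear on the block; its slot lies over the slide's stud and locks the slide (3 mm play). 0 = closed, level (the start); grows as the free end swings up and back, away from the handle (rad): 1.57 upright, stop at 2.0. Needs about 1 N at the bar; stays at any angle where it is left; clear of the stud from 0.5 rad.
- hasp_hinge (a point): Hinge axis of the hasp (parallel to the valve's y axis), 75 mm behind the valve's origin in its +x direction and 78 mm above the table.
- hasp_bar (a point): Centre of the yellow grip bar at the hasp's free end: round, 12 mm diameter, 30 mm long along the valve's y, 70 mm from the hinge axis, 78 mm above the table when closed. Free space beside both ends, down to the scale and base plate. Pinched by its two flat ends (30 mm grasp along the valve's y), it turns between the pads as the strap swings.
- slide (a joint): Spring-return slide: 12 mm steel rod, brass carriage, upright 8 mm stud for the hasp (top 92 mm above the table). 0 = home (the start); grows as it is pulled along the valve's -x (m), stop at 0.09. The spring pulls back with about 4 N at 0, plus 130 N per m, friction about 1 N; let go, it runs home.
- handle (a point): Black upright pull handle on the slide's front end, moves with it: 20 mm (valve x) by 34 mm (valve y) by 52 mm high. This point is its centre, 54 mm above the table (top 80, underside 28 mm), 55 mm in front (-x) of the valve's origin when home. Axes as the valve's. The rod joins it from behind (+x) 45 mm above the table.
- pointer (a point): Tip of the slide's thin black pointer arm (4 mm wide), which reaches out from the carriage over the white scale, 28 mm above the table; at x = 40, y = 52 mm in the valve's frame while home, moves with the slide.
- mark: Red band across the white scale: 12 mm wide along the valve's x, 30 mm across, 2 mm thick. Origin at the centre of its underside, 18 mm above the table; axes as the valve's. It lies 35 to 68 mm from the pointer's home place in the pull direction, elsewhere at each start; the slide must come out by that distance.
- wrench: Bystander: loose steel open-end wrench, 150 mm long, lying flat to the right of the valve. Origin under its middle.
- fitting: Bystander: loose brass fitting standing upright to the left of the valve, 26 mm diameter, 42 mm high. Origin at its foot.
- filter: Bystander: loose ribbed metal filter cartridge standing upright, 34 mm diameter, 87 mm high. Origin at its foot.
- bottle: Bystander: loose white bottle with blue cap, 60 mm diameter, 160 mm high. Origin at its foot.
- solenoid: Bystander: loose steel solenoid on a 50 x 50 mm square aluminium foot, 78 mm high. Origin under its centre.
- force_gauge: Bystander: loose cream hand-held force gauge with a dial, lying flat, about 240 mm long, 75 mm wide, 45 mm high. Origin under its body.

How it is judged:
By the outcome, as a careful person would: the job done as asked, in the order asked, and still so for the second after the job is handed in, while the arm keeps its last pose, push and grip.
It also fails if it takes over 43 s, if anything falls off the work surface, if the arm or the gripper's body presses on something with over 40 N, if the wrist force passes 120 N, or if a joint passes its speed limit or range.

## Working session

There is one attempt and no reset: what is moved stays moved. The work goes in short steps, Python scripts to look and compute and a tool call to move; the robot and the scene stay as the last step left them, time stands still between calls to the robot, and variables do not carry over. Pictures are saved under pics/ and viewed, at most 10 in all, crops included, and the job is handed in when it is done.

Besides the shell and the picture viewer there is one more tool, called after "Call:" as name([rows], argument=value, ...), one row to a line, values as JSON. carry_out: Moves the arm, as the interface text tells. Its arguments: {"type":"object","properties":{"targets":{"type":"array","items":{"type":"array","items":{"type":"number","minimum":-1,"maximum":1}}},"hand":{"type":"number"},"squeeze":{"type":"number"}},"required":["targets"]}

```bash
mkdir -p pics
python3 - <<'E'
from plant import r
import cv2
for n in("scene","top"):
    im=r.capture(n); cv2.imwrite(f"pics/{n}0.png",im[:,:,::-1])
    print(n,r.camera_info(n))
s=r.get_state();print(s)
E
```

```text
scene {'K': array([[382.19845161,   0.        , 280.78713247],
       [  0.        , 382.19845161, 203.84655046],
       [  0.        ,   0.        ,   1.        ]]), 'eye': array([0.99033456, 0.34418543, 0.8729051 ]), 'attitude': array([-1.42332975e+02,  7.60711159e-02,  1.26367626e+02])}
top {'K': array([[419.37860433,   0.        , 285.74643916],
       [  0.        , 419.37860433, 209.14937378],
       [  0.        ,   0.        ,   1.        ]]), 'eye': array([0.27730291, 0.00273069, 1.22560214]), 'attitude': array([-167.9826331 ,    0.29000518,  -93.6102732 ])}
{'time_s': 0.1, 'joints': array([ 8.50883728e+01,  2.05871174e+01,  6.38400221e-01, -1.55922381e-02,
       -7.01353090e+01, -1.65072477e+01]), 'qd': array([ 0.0130497 , -0.11776428,  0.14695527,  0.01877904,  0.07185263,
        0.03171606]), 'joint_torque': array([-1.64552006e-03, -5.84163523e+01,  2.93745250e+01,  7.01547146e+00,
        1.01038290e-02, -4.75894490e-05]), 'tcp_pos': array([0.2463767 , 0.62797549, 0.23372079]), 'eef_rot': array([ 1.79915272e+02, -9.82251765e-03, -2.14241766e+01]), 'contact_force': array([ 0.24995011, -0.20001991,  0.25755193]), 'moment': array([-0.00014174,  0.02524787,  0.00232688]), 'gripper_force': 0.0, 'gripper_width': 0.0878934496323677}
```

View pics/scene0.png

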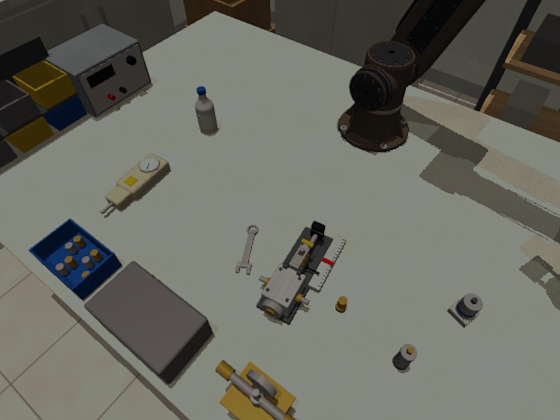

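View pics/top0.png

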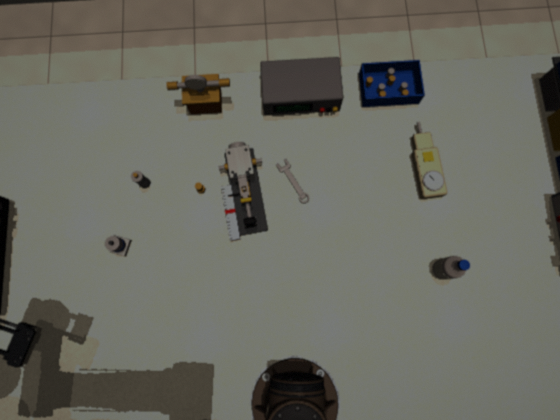

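The scene view shows the valve around (300,270): handle at (318,229), yellow bar at (308,243), red band at (328,261). In the top view the handle is at (250,222) and the red band at (231,211). Next, enlarged crops of both.

Run:
```python
import cv2
for n,(x,y,w,h) in dict(scene=(250,210,110,82),top=(200,130,100,120)).items():
    im=cv2.imread(f"pics/{n}0.png")[y:y+h,x:x+w]
    k=7 if n=="scene" else 5
    im=cv2.convertScaleAbs(im,alpha=1.5)
    cv2.imwrite(f"pics/{n}0c.png",cv2.resize(im,None,fx=k,fy=k,interpolation=cv2.INTER_CUBIC))
```

```text
(no output)
```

View pics/scene0c.png

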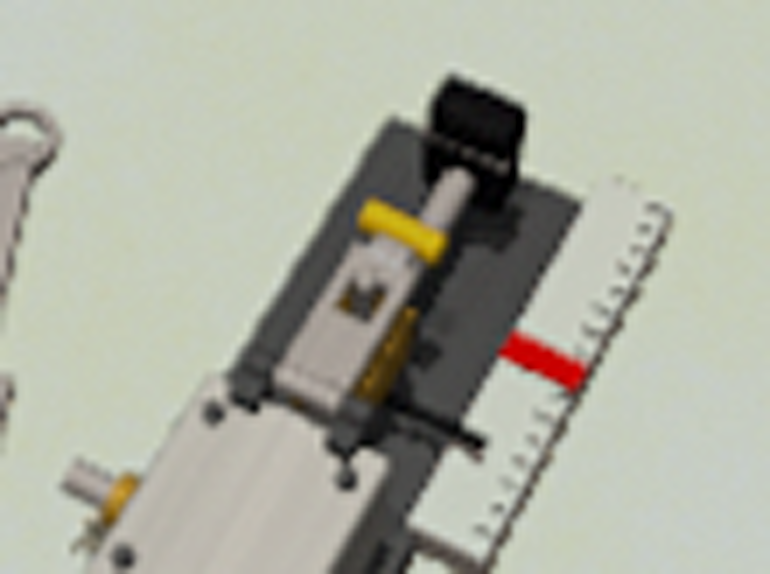

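View pics/top0c.png

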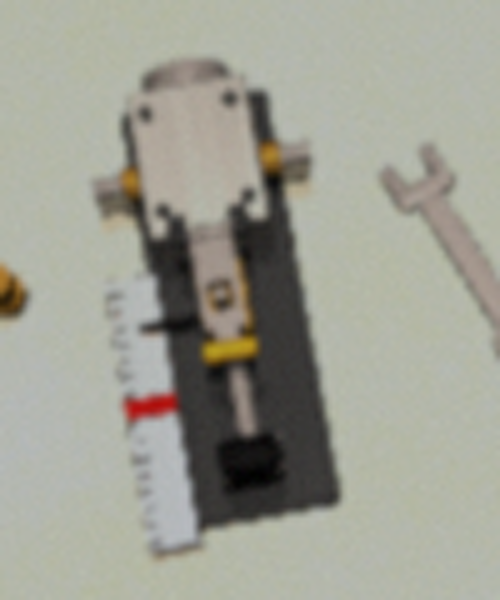

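Scene crop: bar centre (403,232), red band (543,361), pointer tip (480,449), plate's front-right corner (395,120), scale's front-left corner (668,213). Top crop: bar (230,351), band (152,408), pointer tip (143,328), plate corner (338,502), scale corner (155,552). I'll triangulate these and fit the valve pose.

```bash
cat > h.py <<'E'
import numpy as np
from scipy.spatial.transform import Rotation as R
from scipy.optimize import least_squares
def proj(c,P):
    p=(np.atleast_2d(P)-c["eye"])@R.from_euler("xyz",c["attitude"],degrees=True).as_matrix()
    q=p@c["K"].T
    return q[:,:2]/q[:,2:]
def tri(cs,uv):
    return least_squares(lambda X:np.ravel([proj(c,X)[0]-u for c,u in zip(cs,uv)]),[.6,.1,.05])
def Rz(a): return R.from_euler("z",a).as_matrix()
E
python3 - <<'E'
from h import *
from plant import r
S,T=r.camera_info("scene"),r.camera_info("top")
s=lambda u,v:np.array([(u+.5)/7-.5+250,(v+.5)/7-.5+210]); t=lambda u,v:np.array([(u+.5)/5-.5+200,(v+.5)/5-.5+130])
F=dict(bar=(s(403,232),t(230,351)),band=(s(543,361),t(152,408)),ptr=(s(480,449),t(143,328)),plate=(s(395,120),t(338,502)),scale=(s(668,213),t(155,552)))
X={}
for k,(a,b) in F.items():
    o=tri([S,T],[a,b]);X[k]=o.x;print(k,o.x.round(4),"res px",o.fun.round(2))
def model(p):
    return dict(bar=[0,0,.078],band=[p[3],.055,.020],ptr=[.04,.052,.028],plate=[-.08,-.045,.012])
def f(p):
    e=[]
    for k,m in model(p).items():
        P=np.array([p[0],p[1],0])+Rz(p[2])@m
        e+=[proj(S,P)[0]-F[k][0],proj(T,P)[0]-F[k][1]]
    return np.ravel(e)
o=least_squares(f,[*X["bar"][:2],0.,0.]);print(o.x.round(4),o.fun.reshape(-1,4).round(2))
E
```

```text
bar [0.5556 0.1032 0.0794] res px [ 0.28  0.04  0.29 -0.16]
band [0.5384 0.156  0.0198] res px [ 0.17  0.02  0.18 -0.09]
ptr [0.5852 0.1586 0.0276] res px [ 0.18  0.03  0.19 -0.1 ]
plate [0.4772 0.0505 0.0099] res px [ 0.09  0.01  0.09 -0.05]
scale [0.4538 0.1586 0.0139] res px [-0.01 -0.   -0.01  0.  ]
[ 0.5529  0.1029  0.1053 -0.0088] [[ 0.78 -0.45  0.47  0.87]
 [ 0.42  0.14 -0.07 -0.09]
 [-0.17  0.63  0.05 -0.8 ]
 [-0.3  -0.33  0.3  -0.5 ]]
```

```bash
cat >> h.py <<'E'
def plan(p0,e0,P,yaw,n):
    """n equal rows from measured pose to P, tool down at yaw (deg); returns rows in move units"""
    a=R.from_euler("xyz",e0,degrees=True); b=R.from_euler("xyz",[180,0,yaw],degrees=True)
    w=(a.inv()*b).as_rotvec()/n; d=(np.array(P)-p0)/n; out=[]
    for i in range(n):
        out.append(np.r_[a.inv().apply(d)/.5,np.degrees(w)/60]); a=a*R.from_rotvec(w)
    print(np.array(out).round(4).tolist())
def go(P,yaw,n):
    from plant import r
    s=r.get_state(); print(s["time_s"],s["tcp_pos"].round(4),s["eef_rot"].round(2)); plan(s["tcp_pos"],s["eef_rot"],P,yaw,n)
E
python3 -c "
from h import *
go([.54,.103,.20],6,10)"
```

```text
0.1 [0.2464 0.628  0.2337] [ 1.7992e+02 -1.0000e-02 -2.1420e+01]
[[0.093, 0.0763, 0.0069, 0.0001, 0.0, -0.0457], [0.0893, 0.0806, 0.0069, 0.0001, 0.0, -0.0457], [0.0853, 0.0848, 0.0069, 0.0001, 0.0, -0.0457], [0.0811, 0.0888, 0.0068, 0.0001, 0.0, -0.0457], [0.0768, 0.0926, 0.0068, 0.0001, 0.0, -0.0457], [0.0723, 0.0962, 0.0068, 0.0001, 0.0, -0.0457], [0.0676, 0.0995, 0.0068, 0.0001, 0.0, -0.0457], [0.0628, 0.1026, 0.0068, 0.0001, 0.0, -0.0457], [0.0578, 0.1055, 0.0068, 0.0001, 0.0, -0.0457], [0.0527, 0.1082, 0.0068, 0.0001, 0.0, -0.0457]]
```

Call:
carry_out([
  [0.093, 0.076, 0.007, 0, 0, -0.046],
  [0.089, 0.081, 0.007, 0, 0, -0.046],
  [0.085, 0.085, 0.007, 0, 0, -0.046],
  [0.081, 0.089, 0.007, 0, 0, -0.046],
  [0.077, 0.093, 0.007, 0, 0, -0.046],
], hand=0.65, squeeze=15)

```text
time_s: 0.72
tcp_pos: [0.3936, 0.3637, 0.2168]
eef_rot: [180.0, 0.0, -7.5]
contact_force: [1.5, 0.3, -0.1]
gripper_width: 0.057
gripper_force: 0.0
```

Call:
carry_out([
  [0.072, 0.096, 0.007, 0, 0, -0.046],
  [0.068, 0.1, 0.007, 0, 0, -0.046],
  [0.063, 0.103, 0.007, 0, 0, -0.046],
  [0.058, 0.105, 0.007, 0, 0, -0.046],
  [0.053, 0.108, 0.007, 0, 0, -0.045],
])

```text
time_s: 1.35
tcp_pos: [0.5416, 0.1017, 0.1994]
eef_rot: [-180.0, -0.0, 6.2]
contact_force: [1.0, 1.1, 0.0]
gripper_width: 0.0565
gripper_force: 0.0
```

Run:
```python
from h import *
from plant import r
import cv2
s=r.get_state();print(s["time_s"],s["tcp_pos"],s["eef_rot"],s["qd"].round(1))
print(r.camera_info("wrist"))
im=r.capture("wrist");print(r.camera_info("wrist")["eye"])
cv2.imwrite("pics/w0.png",cv2.convertScaleAbs(im[:,:,::-1],alpha=1.4))
```

```text
1.35 [0.54156574 0.10169396 0.1994267 ] [-1.79997511e+02 -5.53411729e-05  6.22944174e+00] [-54.1  14.4  13.8   0.2   0.6  75.1]
{'K': array([[289.46404961,   0.        , 277.40003042],
       [  0.        , 289.46404961, 202.5170091 ],
       [  0.        ,   0.        ,   1.        ]]), 'eye': array([0.61708113, 0.11151479, 0.349118  ]), 'attitude': array([ 1.63458073e+02, -3.79335157e-02, -8.37356321e+01])}
[0.6190629  0.10676337 0.34817865]
```

View pics/w0.png

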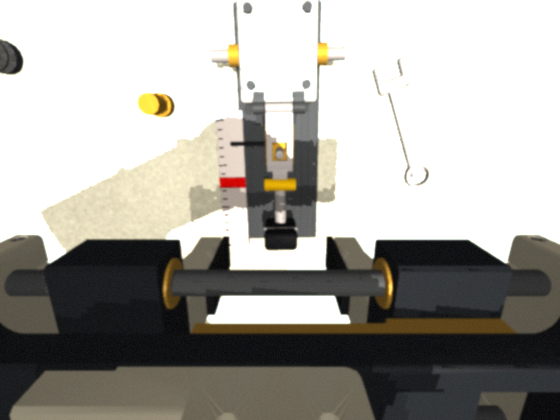

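The wrist picture shows the bar at (280,185), band at (233,182), pointer at (232–265,144) and handle top at about (281,232). The arm was still settling, so I'll retake it as a crop.

Run:
```python
from h import *
from plant import r
import cv2
r.capture("wrist")
s=r.get_state();print(s["time_s"],s["tcp_pos"],s["eef_rot"],s["qd"].round(1))
c=r.camera_info("wrist");im=r.capture("wrist");print(c["eye"],c["attitude"])
np.save("c1.npy",c,allow_pickle=True)
cv2.imwrite("pics/w1c.png",cv2.resize(im[95:265,205:345,::-1],None,fx=3.5,fy=3.5,interpolation=cv2.INTER_CUBIC))
```

```text
1.45 [0.54217571 0.09894005 0.19852157] [1.79930260e+02 1.01353340e-01 5.89771485e+00] [ 4.3 -1.1 -0.7 -0.8  0.1 -7.1]
[0.61797691 0.10851715 0.34807902] [ 1.63356812e+02 -1.12374738e-01 -8.40649880e+01]
```

View pics/w1c.png

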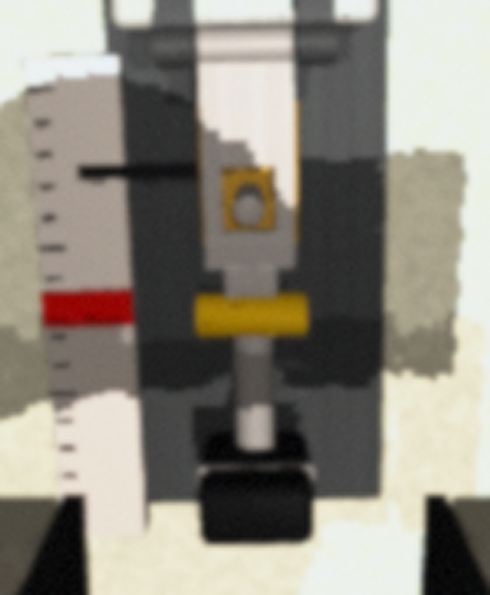

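Crop: bar (252,315), band (88,308), pointer tip (81,171), plate corner (381,497), handle top face centre (256,505). Now a joint fit over three views.

Run:
```python
from h import *
from plant import r
S,T=r.camera_info("scene"),r.camera_info("top");W=np.load("c1.npy",allow_pickle=True).item()
s=lambda u,v:np.array([(u+.5)/7-.5+250,(v+.5)/7-.5+210]); t=lambda u,v:np.array([(u+.5)/5-.5+200,(v+.5)/5-.5+130])
w=lambda u,v:np.array([(u+.5)/3.5-.5+205,(v+.5)/3.5-.5+95])
F=dict(bar=(s(403,232),t(230,351),w(252,315)),band=(s(543,361),t(152,408),w(88,308)),ptr=(s(480,449),t(143,328),w(81,171)),plate=(s(395,120),t(338,502),w(381,497)))
for k,a in F.items():
    o=tri([S,T,W],a);print(k,o.x.round(4),"res",o.fun.round(1)); o=tri([S,W],a[::2]);print("  S,W",o.x.round(4))
def model(p):
    return dict(bar=[0,0,.080],band=[p[3],.055,.020],ptr=[.04,.052,.029],plate=[-.08,-.045,.012],hand=[-.055,0,.08])
def f(p):
    e=[]
    for k,m in model(p).items():
        P=np.array([p[0],p[1],0])+Rz(p[2])@m
        if k=="hand": e+=[proj(W,P)[0]-w(256,505)]
        else: e+=[proj(c,P)[0]-u for c,u in zip((S,T,W),F[k])]
    return np.ravel(e)
o=least_squares(f,[.555,.103,.1,0.]);p=o.x;print(p.round(4),o.fun.round(1).tolist())
print("pull",.04-p[3],"yawdeg",np.degrees(p[2]))
```

```text
bar [0.5556 0.1024 0.079 ] res [ 0.  -0.   0.6 -0.1 -0.2  0. ]
  S,W [0.5555 0.1022 0.0786]
band [0.5384 0.1554 0.019 ] res [-0.   0.1  0.4 -0.  -0.2  0. ]
  S,W [0.5384 0.1553 0.019 ]
ptr [0.5842 0.1586 0.0275] res [ 0.4 -0.2  0.2  0.2  0.1 -0.3]
  S,W [0.584  0.1587 0.0265]
plate [0.4774 0.0483 0.0101] res [-0.6 -0.4  0.8 -0.2 -0.7  0. ]
  S,W [0.4734 0.046  0.001 ]
[ 0.5536  0.1023  0.1258 -0.0082] [0.5, -0.8, 0.6, 0.5, -0.3, 2.3, 0.1, -0.0, 0.2, -0.2, -0.6, 0.1, -0.0, 0.3, -0.0, -0.7, -0.3, -2.6, -1.3, -0.3, 1.0, -1.1, 0.3, -1.2, -0.2, 1.3]
pull 0.04816986241789939 yawdeg 7.2078370816546045
```

```bash
python3 -c "
from h import *
go([.5553,.1023,.068],7.2,4)"
```

```text
1.5 [0.5414 0.1007 0.1987] [1.7996e+02 9.0000e-02 5.8600e+00]
[[0.0071, -0.0001, 0.0653, 0.0002, 0.0004, -0.0056], [0.0071, -0.0001, 0.0653, 0.0002, 0.0004, -0.0056], [0.007, -0.0, 0.0653, 0.0002, 0.0004, -0.0056], [0.007, 0.0, 0.0653, 0.0002, 0.0004, -0.0056]]
```

Call:
carry_out([
  [0.007, 0, 0.065, 0, 0, -0.006],
  [0.007, 0, 0.065, 0, 0, -0.006],
  [0.007, 0, 0.065, 0, 0, -0.006],
  [0.007, 0, 0.065, 0, 0, -0.005],
  [0, 0, 0, 0, 0, 0],
])

```text
time_s: 2.12
tcp_pos: [0.553, 0.1052, 0.0674]
eef_rot: [179.9, 0.3, 7.5]
contact_force: [-0.7, -0.2, 0.7]
gripper_width: 0.0569
gripper_force: 0.0
```

Run:
```python
from plant import r
import cv2
s=r.get_state();print(s["time_s"],s["tcp_pos"],s["eef_rot"],s["contact_force"])
im=r.capture("scene")
cv2.imwrite("pics/s2.png",cv2.resize(im[180:300,240:380,::-1],None,fx=5,fy=5,interpolation=cv2.INTER_CUBIC))
```

```text
2.125 [0.55297659 0.10520964 0.06736988] [179.90509508   0.28111493   7.5259735 ] [-0.65916695 -0.1561167   0.65371733]
```

View pics/s2.png

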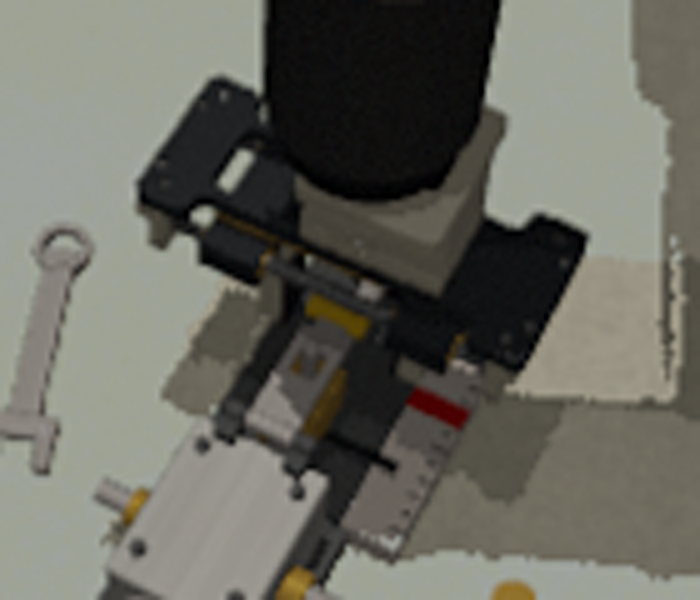

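The fingers straddle the yellow bar at (335,315) in the crop. Closing now.

Call:
carry_out([
  [0.004, 0.003, 0, 0, 0, 0],
  [0, 0, 0, 0, 0, 0],
  [0, 0, 0, 0, 0, 0],
  [0, 0, 0, 0, 0, 0],
  [0, 0, 0, 0, 0, 0],
], hand=0.1, squeeze=15)

```text
time_s: 2.8
tcp_pos: [0.5576, 0.1022, 0.0705]
eef_rot: [179.9, -0.0, 7.5]
contact_force: [3.3, -10.7, 2.0]
gripper_width: 0.0292
gripper_force: 15.0
```

Run:
```python
from plant import r
import numpy as np
s=r.get_state();print(s["time_s"],s["tcp_pos"],s["eef_rot"],s["contact_force"],s["gripper_width"],s["gripper_force"])
# arc increments in tool x / z (tool z down), radius 70 mm, tool x = valve x
a=np.r_[np.linspace(0,1.88,13)]
x=-.07*np.cos(a); z=.07*np.sin(a)
print(np.c_[np.diff(x)/.5,-np.diff(z)/.5].round(4).tolist())
```

```text
2.8 [0.55756124 0.10215546 0.07049772] [ 1.79880335e+02 -2.37640959e-02  7.52547753e+00] [  3.30264987 -10.65277957   2.0496017 ] 0.029234176275966244 15.000166296958923
[[0.0017, -0.0218], [0.0051, -0.0213], [0.0084, -0.0203], [0.0114, -0.0187], [0.0142, -0.0167], [0.0166, -0.0143], [0.0187, -0.0115], [0.0202, -0.0084], [0.0213, -0.0052], [0.0218, -0.0018], [0.0219, 0.0016], [0.0213, 0.005]]
```

Call:
carry_out([
  [0.002, 0.004, -0.022, 0, 0, 0],
  [0.005, 0, -0.021, 0, 0, 0],
  [0.008, 0, -0.02, 0, 0, 0],
  [0.011, 0, -0.019, 0, 0, 0],
  [0.014, 0, -0.017, 0, 0, 0],
])

```text
time_s: 3.42
tcp_pos: [0.5768, 0.104, 0.1196]
eef_rot: [180.0, 0.1, 7.5]
contact_force: [-1.5, -4.4, -2.6]
gripper_width: 0.0297
gripper_force: 15.0
```

Call:
carry_out([
  [0.017, 0, -0.014, 0, 0, 0],
  [0.019, 0, -0.012, 0, 0, 0],
  [0.02, 0, -0.008, 0, 0, 0],
  [0.021, 0, -0.005, 0, 0, 0],
  [0.022, 0, -0.002, 0, 0, 0],
])

```text
time_s: 4.05
tcp_pos: [0.6271, 0.1105, 0.141]
eef_rot: [179.9, -0.0, 7.5]
contact_force: [-1.2, -5.6, 1.8]
gripper_width: 0.0295
gripper_force: 15.0
```

Call:
carry_out([
  [0.022, 0, 0.002, 0, 0, 0],
  [0.021, 0, 0.005, 0, 0, 0],
  [0, 0, 0, 0, 0, 0],
])

```text
time_s: 4.42
tcp_pos: [0.65, 0.1134, 0.1377]
eef_rot: [179.9, -0.2, 7.5]
contact_force: [1.3, -6.7, 4.0]
gripper_width: 0.0298
gripper_force: 15.0
```

The hasp is at about 1.86 rad. Release and rise.

Call:
carry_out([
  [0, 0, 0, 0, 0, 0],
  [0, 0, 0, 0, 0, 0],
  [0, 0, 0, 0, 0, 0],
], hand=0.6)

```text
time_s: 4.8
tcp_pos: [0.6476, 0.1143, 0.1361]
eef_rot: [-180.0, -0.0, 7.5]
contact_force: [-0.4, 0.7, 0.1]
gripper_width: 0.051
gripper_force: 0.0
```

Call:
carry_out([
  [0, 0, -0.05, 0, 0, 0],
  [0, 0, -0.06, 0, 0, 0],
  [0, 0, -0.03, 0, 0, 0],
  [-0.12, 0, 0, 0, 0, 0],
  [-0.12, 0, 0, 0, 0, 0],
])

```text
time_s: 5.42
tcp_pos: [0.527, 0.098, 0.205]
eef_rot: [180.0, 0.1, 7.5]
contact_force: [-1.0, 1.1, 0.6]
gripper_width: 0.053
gripper_force: 0.0
```

Call:
carry_out([
  [-0.06, 0, 0, 0, 0, 0],
  [0, 0, 0, 0, 0, 0],
  [0, 0, 0, 0, 0, 0],
])

```text
time_s: 5.8
tcp_pos: [0.4993, 0.0946, 0.2063]
eef_rot: [-180.0, -0.0, 7.5]
contact_force: [0.0, -0.9, -0.2]
gripper_width: 0.0523
gripper_force: 0.0
```

Run:
```python
from h import *
from plant import r
import cv2
c=r.camera_info("wrist");im=r.capture("wrist")
np.save("c2.npy",c,allow_pickle=True)
cv2.imwrite("pics/w2c.png",cv2.resize(im[60:260,190:370,::-1],None,fx=3,fy=3,interpolation=cv2.INTER_CUBIC))
s=r.get_state();print(s["time_s"],s["tcp_pos"],s["eef_rot"],s["qd"].round(1))
```

```text
5.85 [0.49952727 0.09455335 0.20602167] [-1.79997414e+02 -1.38066130e-02  7.50833965e+00] [-0.2  0.8  0.3  0.1 -0.  -0.1]
```

View pics/w2c.png

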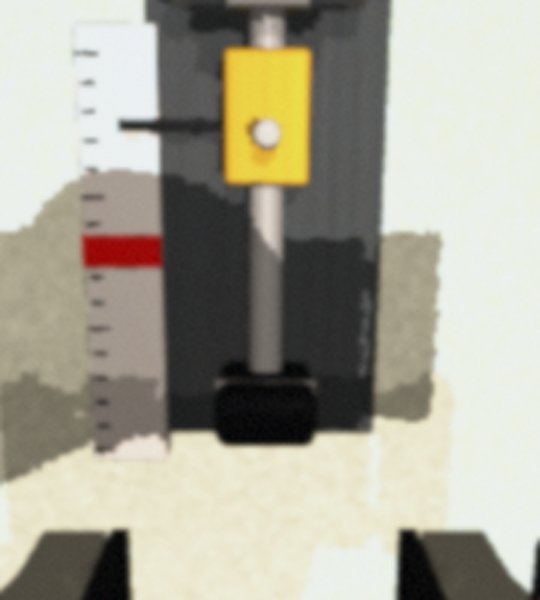

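The hasp is out of view; slide carriage, stud (267,132) and rod are clear. Handle top centre (266,412), pointer (120–220,125), band (122,251). The rod is vertical in the image, so valve yaw ≈ tool yaw 7.5°.

Run:
```python
from h import *
from plant import r
A=np.load("c1.npy",allow_pickle=True).item();B=np.load("c2.npy",allow_pickle=True).item()
w1=lambda u,v:np.array([(u+.5)/3.5-.5+205,(v+.5)/3.5-.5+95]);w2=lambda u,v:np.array([(u+.5)/3-.5+190,(v+.5)/3-.5+60])
o=tri([A,B],[w1(256,505),w2(266,412)]);print("handle top",o.x,o.fun.round(1))
def onz(c,u,z): return least_squares(lambda X:proj(c,[X[0],X[1],z])[0]-u,[.5,.1]).x
h=onz(B,w2(266,412),.08);b=onz(B,w2(122,251),.02);p=onz(B,w2(130,125),.029)
print(h,b,p)
y=np.radians(7.4);M=Rz(y)[:2,:2]
print("rel to (.5555,.1023):",[((q-[.5555,.1023])@M).round(4) for q in(h,b,p)],"pull",((p-b)@M)[0])
h0=np.array([.5555,.1023])+M@[-.055,0];print("text handle",h0)
go([*h,.047],7.4,4)
```

```text
handle top [0.49734594 0.09489297 0.07302779] [ 0.1  0.  -0.1 -0. ]
[0.49925472 0.09503552] [0.53865716 0.15536984] [0.58397298 0.15501335]
rel to (.5555,.1023): [array([-0.0567,  0.    ]), array([-0.0099,  0.0548]), array([0.035 , 0.0486])] pull 0.04489247038974784
text handle [0.50095809 0.09521624]
5.85 [0.4995 0.0946 0.206 ] [-1.80e+02 -1.00e-02  7.51e+00]
[[-0.0001, -0.0003, 0.0795, -0.0, -0.0001, 0.0005], [-0.0001, -0.0003, 0.0795, -0.0, -0.0001, 0.0005], [-0.0001, -0.0003, 0.0795, -0.0, -0.0001, 0.0005], [-0.0001, -0.0003, 0.0795, -0.0, -0.0001, 0.0005]]
```

Call:
carry_out([
  [0, 0, 0.08, 0, 0, 0],
  [0, 0, 0.08, 0, 0, 0],
  [0, 0, 0.08, 0, 0, 0],
  [0, 0, 0.08, 0, 0, 0],
  [0, 0, 0, 0, 0, 0],
])

```text
time_s: 6.48
tcp_pos: [0.4974, 0.0931, 0.043]
eef_rot: [179.8, 0.4, 7.5]
contact_force: [-0.1, -0.2, 1.1]
gripper_width: 0.0524
gripper_force: 0.0
```

Call:
carry_out([
  [0, 0, 0, 0, 0, 0],
  [0, 0, 0, 0, 0, 0],
  [0, 0, 0, 0, 0, 0],
  [0, 0, 0, 0, 0, 0],
  [0, 0, 0, 0, 0, 0],
], hand=0.1, squeeze=50)

```text
time_s: 7.1
tcp_pos: [0.5001, 0.0941, 0.0476]
eef_rot: [-180.0, -0.2, 7.5]
contact_force: [2.6, -4.1, -0.0]
gripper_width: 0.0337
gripper_force: 50.0
```

Call:
carry_out([
  [-0.012, 0, 0, 0, 0, 0],
  [-0.02, 0, 0, 0, 0, 0],
  [-0.022, 0, 0, 0, 0, 0],
  [-0.022, 0, 0, 0, 0, 0],
  [-0.016, 0, 0, 0, 0, 0],
])

```text
time_s: 7.72
tcp_pos: [0.4555, 0.0886, 0.0476]
eef_rot: [-180.0, -0.3, 7.5]
contact_force: [13.1, -6.9, -8.0]
gripper_width: 0.0339
gripper_force: 50.0
```

Call:
carry_out([
  [0, 0, 0, 0, 0, 0],
  [0, 0, 0, 0, 0, 0],
  [0, 0, 0, 0, 0, 0],
])

```text
time_s: 8.1
tcp_pos: [0.4555, 0.0885, 0.0476]
eef_rot: [-180.0, -0.3, 7.5]
contact_force: [9.2, -6.9, -3.4]
gripper_width: 0.034
gripper_force: 50.0
```

Run:
```python
from h import *
from plant import r
import cv2
c=r.camera_info("wrist");im=r.capture("wrist")
np.save("c3.npy",c,allow_pickle=True)
cv2.imwrite("pics/w3.png",cv2.resize(im[0:300,80:460,::-1],None,fx=2,fy=2,interpolation=cv2.INTER_CUBIC))
im=r.capture("scene");cv2.imwrite("pics/s3.png",cv2.resize(im[215:300,270:370,::-1],None,fx=7,fy=7,interpolation=cv2.INTER_CUBIC))
s=r.get_state();print(s["time_s"],s["tcp_pos"],s["eef_rot"],s["contact_force"],s["qd"].round(1))
```

```text
8.2 [0.45551715 0.08855665 0.04757722] [-179.95980575   -0.25822531    7.54202362] [ 8.26674107 -6.65902121 -5.41694391] [ 0.   0.1  0.1 -0.   0.1 -0.1]
```

View pics/w3.png

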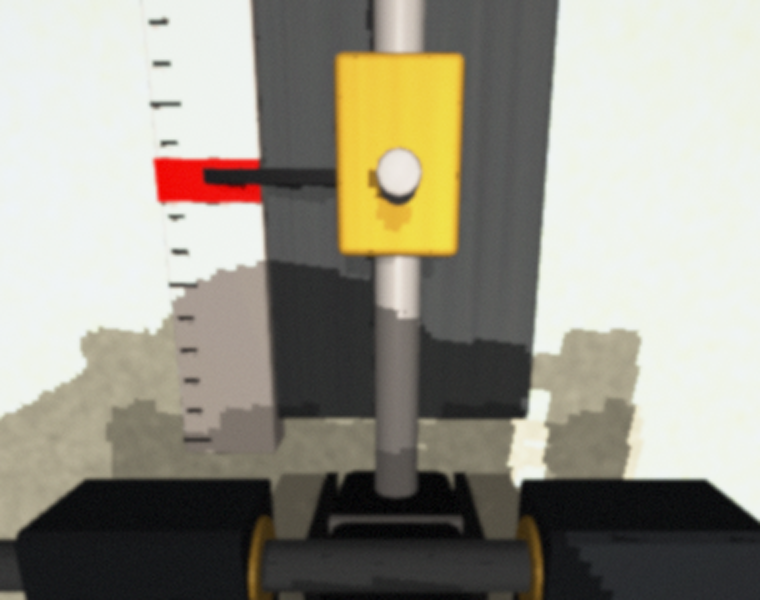

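The pointer tip (205,177) is over the red band (155–262, rows 159–202). I'll correct for parallax from the 8 mm height gap.

Run:
```python
from h import *
C=np.load("c3.npy",allow_pickle=True).item();w=lambda u,v:np.array([(u+.5)/2-.5+80,(v+.5)/2-.5])
def onz(u,z): return least_squares(lambda X:proj(C,[X[0],X[1],z])[0]-u,[.5,.1]).x
M=Rz(np.radians(7.5))[:2,:2]
b=[onz(w(230,v),.02) for v in(159,202)]
for z in (.028,.030):
    p=onz(w(230,177),z);print([((p-q)@M)[0] for q in b])
```

```text
[np.float64(-0.005514196680755956), np.float64(0.00603724277221214)]
[np.float64(-0.005697545733704528), np.float64(0.005853893719263568)]
```

View pics/s3.png

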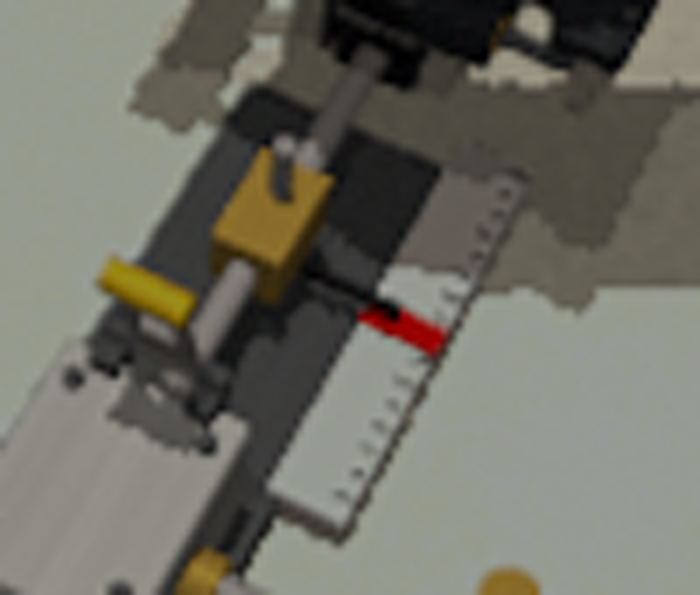

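The pointer is centred on the band to about 0.3 mm. In the scene crop the bar is at (145,290); I'll check the hasp angle from it, then hand in if it is good.

Run:
```python
from h import *
from plant import r
c=r.camera_info("scene");u=np.array([(145.5)/7-.5+270,290.5/7-.5+215])
M=Rz(np.radians(7.5))
P=lambda a:np.array([.5555,.1023,0])+M@[.075-.07*np.cos(a),0,.078+.07*np.sin(a)]
for a in np.arange(1.2,2.05,.1): print(round(a,1),(proj(c,P(a))[0]-u).round(1))
a=min(np.arange(0,2.05,.02),key=lambda a:np.linalg.norm(proj(c,P(a))[0]-u));print(a)
s=r.get_state();print(s["tcp_pos"],s["gripper_force"],s["time_s"])
if a>1.6: print(r.close_job())
```

```text
1.2 [  8.5 -12. ]
1.3 [  7.1 -10.3]
1.4 [ 5.7 -8.3]
1.5 [ 4.3 -6.1]
1.6 [ 2.8 -3.7]
1.7 [ 1.3 -1.2]
1.8 [-0.2  1.6]
1.9 [-1.7  4.4]
2.0 [-3.1  7.3]
1.76
[0.45551715 0.08855665 0.04757722] 50.002373456954956 8.2
the job is handed in; nothing more can be done
None
```

The job is handed in: the hasp is open at about 1.76 rad, and the slide is drawn out about 45 mm with its pointer on the middle of the red band (to about 0.3 mm). It is still held there with a 50 N grip, and the loose things were not touched.

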